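Slide the round cover over the filling opening of an ultrasonic bath and start it

ROBOT

A 6-joint arm with a two-finger parallel gripper is mounted at the origin on the work surface. World frame = base frame: x ahead of the robot, y to its left, z up, the work surface at z = 0. Lengths are in m, angles in degrees, forces in N, time in s.
With the tool pointing down it reaches from about 0.4 to 0.825 m from the base axis. Payload 7 kg.
Tool frame: the origin (TCP) lies at the very end of the fingers, on their centre line; the grasp point (between the pads) lies 19 mm behind it; z points along the fingers, y is the line along which they close (so a half turn about z gives the same grasp; the last joint's range is limited). The gripper opens to 88 mm and grips with 3 to 60 N. Pads are 19 mm wide; open, the fingers measure 130 mm over their backs; the gripper's body (78 mm by 193 mm) begins 47 mm behind the grasp point.
Start: joints at [-55.227, 20.546, 0.682, 0, -70.136, -16.507], TCP at [0.212, -0.641, 0.227] pointing down, gripper open.
Joint ranges: [-176.03, 176.03], [-82.01, 121.73], [-58.28, 71.71], [-173.87, 95.51], [-174.79, -0.11], [-173.66, 173.66]. Speed limits (degrees/s): [136.94, 136.94, 172.46, 180, 180, 180].

INTERFACE

Orientations are given as [roll, pitch, yaw] about the fixed x, y, z axes, in that order (R = Rz(yaw) Ry(pitch) Rx(roll)).
In Python, from plant import ctrl gives the robot as it stands.
- The arm moves only by the tool carry_out, never from a script. Its argument "deltas" is a list that holds one entry, the list of rows, each a list of 5 numbers: the shift along the tool's x, y, z scaled (see below), then the turn about the tool's z scaled (see below), then the opening, from -1 (shut) to 1 (fully open). A call has 1 to 5 rows; each row is the pose to reach, as a shift and turn from the pose commanded when the call began, along the tool's axes at that moment, turning the shorter way round; what a row does not reach only later rows make up. The controller multiplies each number of a shift by 20 cm and each number of a turn by 2 pi rad. A row lasts 1/10 s, in which the tool goes at most 50 mm and 8.59 degrees, less where a joint would pass 70% of its speed; a pose out of reach is approached as far as the arm can. A call with a number of a shift or a turn outside -1 to 1 is refused whole. A call with a gripper value outside its range is refused whole. The fingers move at their own pace and stop on an object; the grip force is fixed at half the most. Time passes only in rows, so rows that repeat a pose let the fingers close. It gives the time, the measured TCP pose, the force, the opening and the grip force at its end, in the units of the state.
- ctrl.get_obs(): the state, without advancing time (a new reading comes with each control period).
- ctrl.snapshot(name): name is "scene" or "side" or "wrist"; returns a dict with "color" (480x640x3 uint8, red, green, blue), "camera_matrix" (3x3 intrinsics, pixels), "k1" (the pictures are not rectified: a ray, as slopes to the right and down, at radius r is drawn at 1 + k1 r^2 times it, then the intrinsics apply), "R" (3x3) and "t" (3): a world point X has camera coordinates R X + t. Camera axes: x right, y down, z forward; pixel columns grow to the right and rows downward; lengths in m; the calibration is good to about 2 mm. A picture is of the moment at which its call begins. There is no depth.
- ctrl.close_job(): hands the job in; it is judged then, once.
Trained networks look in a picture, given as the dict that the camera call returned (one of the last four; its "shot" number tells which), for a name from the list of things; names that differ only in an ending like _2 or _b are one class to them, and where a whole thing is asked for, a point or a joint stands for the part that bears it (a point fixed in the world has none). Each returns a list of dicts, best first, with "p" (0 to 1); they miss things now and then, are a little off and sometimes report something else, mostly with a low value. They report only what shows in the picture. A call takes as long as a camera call. They do not tell look-alikes from the thing itself.
- ctrl.search_frame(picture, name): "centre" ([column, row] in pixels, amid what is visible of it).
- ctrl.silhouettes(picture, name): "mask" (480x640 bool, what is visible of it) and "centre" ([column, row] in pixels, amid what is visible of it).
- ctrl.spot_point(picture, name): "centre" ([column, row] in pixels: a listed point, or the origin of a listed thing).
The state is a dict: "clock": time; "joint_pos": joint angles; "qvel": joint speeds; "tau": joint torques, N m; "tool_pos": TCP position; "orientation": TCP orientation; "force": force on the tool from outside, world axes, zero at the start; "moment": the same for the moment, N m; "opening": finger opening in m; "gripper_force": force on a finger pad.
Only numpy, scipy, OpenCV 4.12 (cv2) and the standard library are available. Lean on these libraries where they do the work, as an engineer would, in place of code of your own. Each camera call takes 0.05 s, during which the arm holds its last target. There are 200 camera calls.

TASK

Close the round filling opening, the open one with the strainer, in the top of the ultrasonic bath: push the loose round cover across the steel top with your fingertips, without picking it up, until it drops into its seat and lies flat and flush. Then press the start key on the bath's sloping panel right down, let it come up again and take the hand away. Leave the hanging beaker, the small jar on the bath and the things on the counter where they are, and do not start the bath before the opening is closed.

Things in the scene. Friction and masses are not known exactly. Their poses are not given: they have to be found in the camera images.
- bath: Ultrasonic bath. Level steel top 190 (x) x 470 (y) mm, 170 mm up; along its -x side a blue panel slopes down 23 degrees towards -x (145 to 115 mm high, 70 mm deep; 2 black knobs 22 mm tall on its -y half, unused). Origin: mid underside; the top's centre is at (35, 0, 170) mm. Two round openings, 160 mm to +y and -y of that centre: one holds a beaker, the filling opening is open; which varies.
- seat (a point): Centre of the filling opening, which is the cover's seat: a round recess 90 mm across and 6 mm deep, its flat level floor a perforated steel strainer. The point is half-way down, 3 mm below the bath's flat top (which is flush all round). Axes as the bath's.
- cover_mid (a point): Centre (half-way up) of the loose cover: a plain flat white plastic disc, 84 mm across, 6 mm thick, about 50 g, lying on the bath's top between the openings, this point 3 mm above the top; z is its upright axis. It slides when pushed at its edge, tips and drops into its seat by itself once pushed over it, and is then flush with the top.
- start (a joint): Travel of the start key along its own axis, into the panel: 0 released, 0.006 m fully pressed; a spring key that needs about 5 N when fully down and comes up again when let go.
- start_top (a point): Centre of the upper face of the start key (moves with it): a round white key 26 mm across in an aluminium bezel, on the sloping panel 80 mm to +y of the bath's middle. z: normal of the panel, leaning 23 degrees from vertical to the bath's -x. The face stands 14 mm off the panel, 27 mm lower than the bath's top and about 40 mm in front of its edge.
- beaker: Glass beaker, 66 mm across, hanging in the other opening by a black support ring 84 mm across that lies flush with the top; the rim stands 25 mm above the bath's top. Origin: centre of its underside, inside the bath. To be left alone.
- jar: Small brown glass jar with a black cap, 25 mm across, 36 mm high, standing on the bath's top 80 mm behind (+x of) the middle of the beaker. Origin: centre of its underside. To be left alone.
- tweezers: Steel tweezers, 120 mm long, 4 mm high, lying on the counter along its own x. Origin: about its middle, on the counter. To be left alone.
- basket: Wire basket of the bath, 140 x 100 mm (170 mm over its handles), 77 mm high, on the counter. Origin: centre of its underside. To be left alone.
- pot: Brown clay pot, about 104 mm across, with brushes and spatulas standing in it up to 215 mm high. Origin: centre of its underside. To be left alone.
- canister: Clear plastic canister with a white lid, 90 mm across, 140 mm high. Origin: centre of its underside. To be left alone.
- washbottle: White squeeze bottle with a blue cap and a bent spout, 64 mm across, about 195 mm high. Origin: centre of its underside. To be left alone.
Mind the look-alikes: they are no part of the job. Of the things that look like the part that bears cover_mid, the smallest one is meant.

How it is judged:
By the outcome, as a careful person would: the job done as asked, in the order asked, and still so for the second after the job is handed in, with the robot touching nothing.
It also fails if it takes over 51 s, if anything falls off the work surface, if the arm or the gripper's body presses on something with over 40 N, if the wrist force passes 120 N, or if a joint passes its speed limit or range.

## Working session

There is one attempt and no reset: what is moved stays moved. The work goes in short steps, Python scripts to look and compute and a tool call to move; the robot and the scene stay as the last step left them, time stands still between calls to the robot, and variables do not carry over. Pictures are saved under pics/ and viewed, at most 13 in all, crops included, and the job is handed in when it is done.

Besides the shell and the picture viewer there is one more tool, called after "Call:" by a JSON object that holds its "fn" and its "kwargs". carry_out: Moves the arm, as the interface text tells. Its arguments: {"type":"object","properties":{"deltas":{"type":"array"}},"required":["deltas"]}

```bash
mkdir -p pics; ls; cat > h.py <<'E'
import numpy as np, cv2
from plant import ctrl
def ray(s,px):
    K=s["camera_matrix"];p=np.array([(px[0]-K[0,2])/K[0,0],(px[1]-K[1,2])/K[1,1]])
    q=p.copy()
    for _ in range(20): q=p/(1+s["k1"]*(q@q))
    R=np.array(s["R"]);d=R.T@np.array([q[0],q[1],1]);return -R.T@np.array(s["t"]),d/np.linalg.norm(d)
def tri(L):
    A=np.zeros((3,3));b=np.zeros(3)
    for o,d in L:
        P=np.eye(3)-np.outer(d,d);A+=P;b+=P@o
    x=np.linalg.solve(A,b);return x,[np.linalg.norm((np.eye(3)-np.outer(d,d))@(x-o)) for o,d in L]
def onz(r,z): o,d=r;return o+d*(z-o[2])/d[2]
def proj(s,X):
    c=np.array(s["R"])@X+np.array(s["t"]);q=c[:2]/c[2];q=q*(1+s["k1"]*(q@q));K=s["camera_matrix"]
    return np.array([K[0,0]*q[0]+K[0,2],K[1,1]*q[1]+K[1,2]])
def save(s,n): cv2.imwrite(n,s["color"][:,:,::-1])
E
python3 - <<'E'
from h import *
S={}
for c in ["scene","side"]:
    s=S[c]=ctrl.snapshot(c);save(s,f"pics/{c}0.png")
    print(c,np.round(-np.array(s["R"]).T@s["t"],3))
    for n in ["bath","seat","cover_mid","start_top","beaker","jar"]:
        print(n,[(np.round(d["centre"]).tolist(),round(d["p"],2)) for d in ctrl.spot_point(s,n)[:4]])
    print("sil",[(np.round(d["centre"]).tolist(),int(d["mask"].sum()),round(d["p"],2)) for d in ctrl.silhouettes(s,"cover_mid")[:5]])
print(ctrl.get_obs())
E
```

```text
pics
scene [ 1.023 -0.609  0.868]
bath []
seat []
cover_mid [([334.0, 211.0], 0.7), ([329.0, 181.0], 0.7), ([362.0, 247.0], 0.69), ([463.0, 228.0], 0.35)]
start_top [([344.0, 215.0], 0.53), ([372.0, 308.0], 0.45)]
beaker [([236.0, 441.0], 0.74), ([334.0, 324.0], 0.58), ([371.0, 308.0], 0.15)]
jar [([370.0, 308.0], 0.77), ([335.0, 324.0], 0.65)]
sil [([330.0, 211.0], 537, 0.85), ([330.0, 182.0], 628, 0.76), ([364.0, 246.0], 843, 0.69), ([230.0, 423.0], 3582, 0.64)]
side [-0.342 -1.006  0.906]
bath [([328.0, 254.0], 0.78)]
seat [([296.0, 183.0], 0.87)]
cover_mid [([219.0, 253.0], 0.89), ([336.0, 200.0], 0.55)]
start_top [([283.0, 212.0], 0.64)]
beaker []
jar [([396.0, 207.0], 0.43)]
sil [([220.0, 254.0], 592, 0.77), ([336.0, 200.0], 383, 0.69)]
{'clock': 0.8, 'joint_pos': array([-5.52271070e+01,  2.05447672e+01,  6.79616576e-01,  8.16337576e-05,
       -7.01356167e+01, -1.65073065e+01]), 'qvel': array([-0.0692897 ,  0.01713585,  0.02011007, -0.02152151, -0.01849506,
        0.0077931 ]), 'tau': array([ 6.32080219e-05, -5.82289302e+01,  2.93282068e+01,  7.00218156e+00,
        1.26987492e-02, -1.62305753e-06]), 'tool_pos': array([ 0.21152781, -0.64095645,  0.22656167]), 'orientation': array([ 1.79999286e+02, -2.91625850e-04, -1.61734386e+02]), 'force': array([-0.35692154, -0.29553038, -0.1979469 ]), 'moment': array([-0.01323538,  0.00875553, -0.02281993]), 'gripper_force': 0.0, 'opening': 0.08749237905419367}
```

View pics/scene0.png

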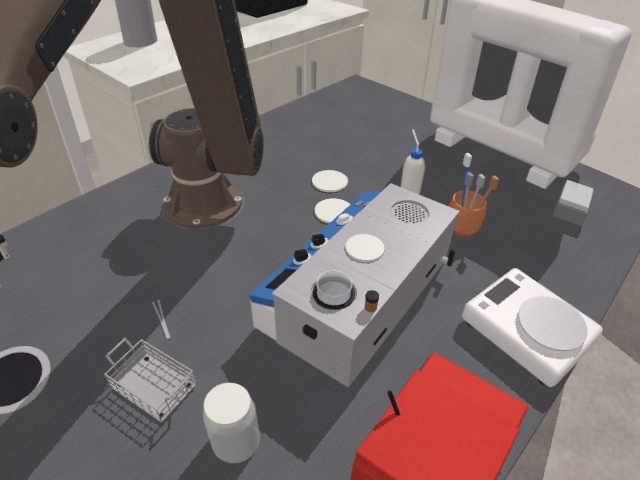

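View pics/side0.png

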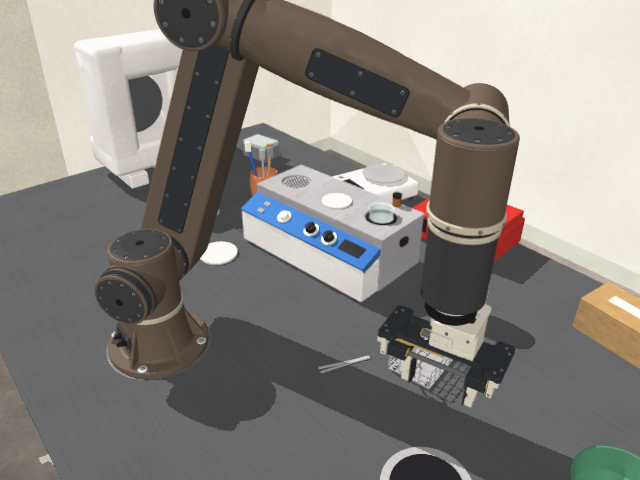

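The scene picture shows a bath with the cover on its top at (364,247). The strainer opening is at (409,211), the beaker at (334,289), the start key at (344,218) and the jar at (371,300). In the side picture the cover is at (336,200), the seat at (296,182) and the key at (284,216).

Things that could be taken for the cover: discs on the counter at (330,181) and (333,211) in scene, the canister lid at (230,400) and the balance pan at (552,325). I choose the disc on the bath at (364,247) and will check it in one close crop.

```bash
python3 - <<'E'
from h import *
a=ctrl.snapshot("scene");b=ctrl.snapshot("side")
A=cv2.resize(a["color"][170:350,245:465],None,fx=2.7,fy=2.7,interpolation=cv2.INTER_CUBIC)
B=cv2.resize(b["color"][160:300,235:430],None,fx=2.7,fy=2.7,interpolation=cv2.INTER_CUBIC)
cv2.imwrite("pics/cropA.png",A[:,:,::-1]);cv2.imwrite("pics/cropB.png",B[:,:,::-1])
P={"cover":((364,247),(336,200.5)),"seat":((409,211.5),(296,182)),"key":((344.5,217.5),(284,215.5))}
for n,(p,q) in P.items(): 
    x,e=tri([ray(a,p),ray(b,q)]);print(n,x.round(4),np.round(e,4))
for c,s in (("a",a),("b",b)):
    for d in ctrl.silhouettes(s,"cover_mid")[:4]:
        k,_=cv2.findContours(d["mask"].astype(np.uint8),0,1);k=max(k,key=len)
        print(c,np.round(d["centre"]),[np.round(v,1) for v in cv2.fitEllipse(k)])
E
```

```text
cover [0.5768 0.0261 0.1738] [0.0016 0.0016]
seat [0.5706 0.2029 0.1676] [0.0003 0.0003]
key [0.4528 0.1066 0.1367] [0.0003 0.0003]
a [332. 182.] [array([329.8, 180.6]), array([19.8, 34.2]), np.float64(92.4)]
a [364. 247.] [array([364.2, 247.7]), array([26.7, 38.6]), np.float64(99.4)]
a [358. 271.] [array([349.6, 287.8]), array([138.9, 215.6]), np.float64(50.1)]
a [329. 209.] [array([329.6, 209.2]), array([21.6, 34.2]), np.float64(71.0)]
b [221. 253.] [array([219.3, 252.4]), array([21.2, 34.6]), np.float64(80.3)]
b [335. 199.] [array([336.8, 200.1]), array([14.5, 29.7]), np.float64(91.5)]
```

View pics/cropA.png

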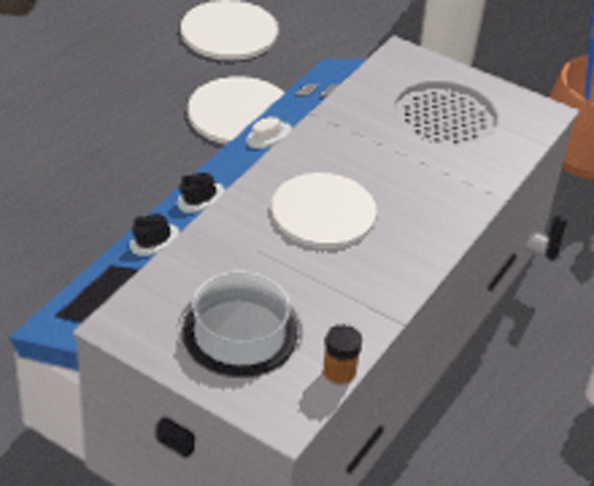

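View pics/cropB.png

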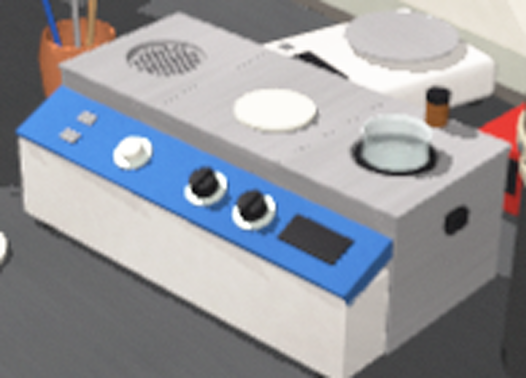

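The crops confirm the choice. The plain disc lies on the bath top between the beaker and the strainer, with only plain steel in between, and the white key is on the same end of the panel as the strainer. Next I fit the bath pose to its top corners.

```bash
python3 - <<'E'
from h import *
from scipy.optimize import least_squares
a=ctrl.snapshot("scene");b=ctrl.snapshot("side")
f=lambda L,o:np.array(L)/2.7+np.array(o)
C=[(-60,-235),(-60,235),(130,235),(130,-235)]
pa=f([(80,333),(395,37),(577,112),(295,460)],(245,170))
pb=f([(397,217),(62,68),(183,13),(510,147)],(235,160))
pts=[(x/1e3,y/1e3,.17) for x,y in C]
def T(p,X):
    c,s=np.cos(p[2]),np.sin(p[2]);return np.array([p[0]+c*X[0]-s*X[1],p[1]+s*X[0]+c*X[1],X[2]])
seat=[(409,213),(296,182.3)]
def r(p):
    e=[]
    for i,X in enumerate(pts): e+=[proj(a,T(p,X))-pa[i],proj(b,T(p,X))-pb[i]]
    return np.concatenate(e)
o=least_squares(r,[.54,.05,0],loss="soft_l1");p=o.x
print(p[:2],np.degrees(p[2]),np.round(o.fun,1))
for n,X in dict(seat=(.035,.16,.167),mid=(.035,0,.17),beaker=(.035,-.16,.17),key=(-.101,.08,.143)).items():
    w=T(p,X);print(n,w.round(4),proj(a,w).round(1),proj(b,w).round(1))
c=onz(ray(a,(364.2,247.2)),.1735),onz(ray(b,(336.6,200.2)),.1735);print("cover",c)
for d in c:
    q=d[:2]-p[:2];print("bath frame",np.cos(p[2])*q[0]+np.sin(p[2])*q[1],-np.sin(p[2])*q[0]+np.cos(p[2])*q[1])
w=ctrl.snapshot("wrist");print(-w["R"].T@w["t"],w["R"])
E
```

```text
[0.56136757 0.03949725] 7.405232476745657 [-2.6 -0.4  0.8  0.4  0.1 -0.6 -0.8 -1.6  1.6 -0.3 -1.  -0.4 -0.   0.2
  1.7 -0.8]
seat [0.5755 0.2027 0.167 ] [410.6 212.5] [297.4 181.8]
mid [0.5961 0.044  0.17  ] [376.3 247.9] [337.3 197.8]
beaker [ 0.6167 -0.1147  0.17  ] [334.2 291.9] [382.1 216.9]
key [0.4509 0.1058 0.143 ] [343.8 215.4] [283.5 213.8]
cover (array([0.57829233, 0.02405725, 0.1735    ]), array([0.58077555, 0.02944919, 0.1735    ]))
bath frame 0.014793596411236188 -0.017492587927481568
bath frame 0.017951048680359977 -0.012465678775966335
[ 0.13522703 -0.66537527  0.38440144] [[-3.13446034e-01  9.49605717e-01  7.52127157e-04]
 [ 9.06926351e-01  2.99123450e-01  2.96664382e-01]
 [ 2.81489215e-01  9.36703980e-02 -9.54981507e-01]]
```

Call:
{"fn": "carry_out", "kwargs": {"deltas": [[[-0.2,0.15,-0.5,0,0.1],[-0.86,0.67,-0.5,0,0.1],[-0.86,0.67,-0.5,0,0.1],[-0.86,0.67,-0.5,0,0.1],[-0.86,0.67,-0.5,0,0.1]]]}}

```text
clock: 1.65
tool_pos: [0.3317, -0.4609, 0.3264]
orientation: [-180.0, 0.0, -161.8]
force: [1.4, 0.5, 0.7]
opening: 0.0529
gripper_force: 0.0
```

Call:
{"fn": "carry_out", "kwargs": {"deltas": [[[-0.86,0.67,0,-0.12,0.1],[-0.86,0.67,0,-0.12,0.1],[-0.86,0.67,0,-0.12,0.1],[-0.86,0.67,0,-0.12,0.1],[-0.86,0.67,0,-0.12,0.1]]]}}

```text
clock: 2.15
tool_pos: [0.4542, -0.2782, 0.326]
orientation: [-179.9, 0.0, -118.2]
force: [0.3, -0.3, 0.0]
opening: 0.0479
gripper_force: 0.0
```

Call:
{"fn": "carry_out", "kwargs": {"deltas": [[[-0.25,-0.03,0,-0.02,0.1],[-0.95,-0.03,0,-0.079,0.1],[-0.95,-0.03,0,-0.079,0.1],[-0.95,-0.03,0,-0.079,0.1],[-0.95,-0.03,0,-0.079,0.1]]]}}

```text
clock: 2.65
tool_pos: [0.5509, -0.1139, 0.3251]
orientation: [180.0, 0.0, -90.0]
force: [-0.3, -0.8, -0.7]
opening: 0.048
gripper_force: 0.0
```

```bash
python3 - <<'E'
from h import *
o=ctrl.get_obs();print(o["tool_pos"],o["orientation"],o["joint_pos"].round(1))
w=ctrl.snapshot("wrist");save(w,"pics/w1.png")
for n,z in (("seat",.167),("cover_mid",.173),("start_top",.143)):
    for d in ctrl.spot_point(w,n)[:2]: print(n,np.round(d["centre"]),round(d["p"],2),onz(ray(w,d["centre"]),z).round(4))
E
```

```text
[ 0.55094625 -0.11391366  0.3250974 ] [ 1.79987646e+02  2.57486949e-02 -8.99543408e+01] [  8.2   7.1  -4.4  -0.  -78.5  -8.2]
start_top [406. 402.] 0.46 [0.4539 0.106  0.143 ]
```

View pics/w1.png

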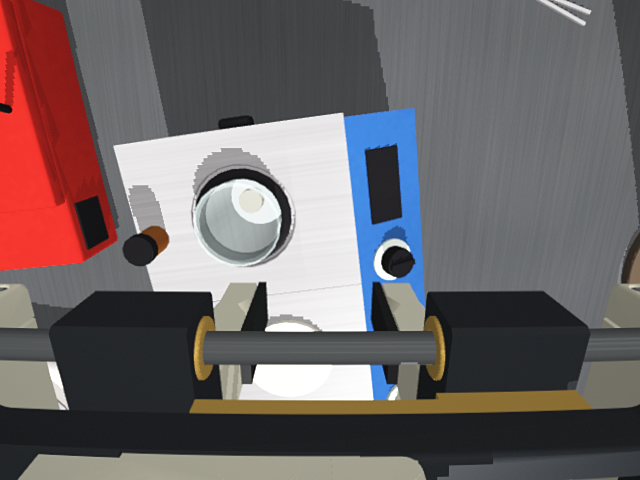

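Wrist view: beaker ring at (243,213), jar at (140,250), top corners at (113,146) and (345,113). The cover shows between the fingers around (290,357).

```bash
python3 - <<'E'
from h import *
w=ctrl.snapshot("wrist")
g=w["color"].astype(int);m=((g.min(2)>235)).astype(np.uint8);m[:300]=0;m[400:]=0;m[:,:235]=0;m[:,380:]=0
n,l,st,c=cv2.connectedComponentsWithStats(m);print(st[1:][st[1:,4]>60])
for k,p,z in (("c1",(113,146),.17),("c2",(345,113),.17),("ring",(243,213),.17),("cover",(291,357),.176)): print(k,onz(ray(w,p),z).round(4))
print("cover proj",[proj(w,np.array([.579+dx,.027+dy,.176])).round(0) for dx,dy in((0,0),(.042,0),(-.042,0),(0,.042),(0,-.042))])
print("corners expect",[ (.5614+x*.9917-y*.1289, .0395+x*.1289+y*.9917) for x,y in((.13,-.235),(-.06,-.235))])
E
```

```text
[[ 268  300   96   31 2372]
 [ 268  327   38    4  116]
 [ 252  365  120   35 3932]]
c1 [ 0.7185 -0.179   0.17  ]
c2 [ 0.5278 -0.2024  0.17  ]
ring [ 0.614  -0.1212  0.17  ]
cover [0.5766 0.0188 0.176 ]
cover proj [array([289., 364.]), array([245., 364.]), array([332., 364.]), array([290., 400.]), array([287., 326.])]
corners expect [(0.7206125, -0.1767925), (0.5321895, -0.2012835)]
```

Call:
{"fn": "carry_out", "kwargs": {"deltas": [[[-0.25,-0.13,0,0,0.1],[-0.32,-0.135,0.2,0,0.1],[-0.32,-0.135,0.45,0,0.1],[-0.32,-0.135,0.65,0,0.1],[-0.32,-0.135,0.65,0,0.1]]]}}

```text
clock: 3.4
tool_pos: [0.5726, -0.055, 0.1904]
orientation: [179.4, -0.0, -90.5]
force: [0.7, -0.2, -0.3]
opening: 0.0483
gripper_force: 0.0
```

Call:
{"fn": "carry_out", "kwargs": {"deltas": [[[0,0,0.04,0,0.1],[0,0,0.08,0,0.1],[0,0,0.11,0,0.1],[0,0,0.11,0,0.1]]]}}

```text
clock: 3.8
tool_pos: [0.5765, -0.0539, 0.1739]
orientation: [-180.0, 0.0, -90.3]
force: [-0.4, -0.2, 0.5]
opening: 0.0482
gripper_force: 0.0
```

```bash
python3 - <<'E'
from h import *
o=ctrl.get_obs();print(o["tool_pos"],o["orientation"],o["force"])
a=ctrl.snapshot("scene");b=ctrl.snapshot("side")
A=cv2.resize(a["color"][150:350,265:465],None,fx=2,fy=2);B=cv2.resize(b["color"][110:310,235:435],None,fx=2,fy=2)
cv2.imwrite("pics/ab1.png",np.hstack([A,B])[:,:,::-1])
E
```

```text
[ 0.57652387 -0.05394682  0.17393109] [-1.79971153e+02  1.39829248e-02 -9.03447108e+01] [-0.37106358 -0.17335123  0.46648366]
```

View pics/ab1.png

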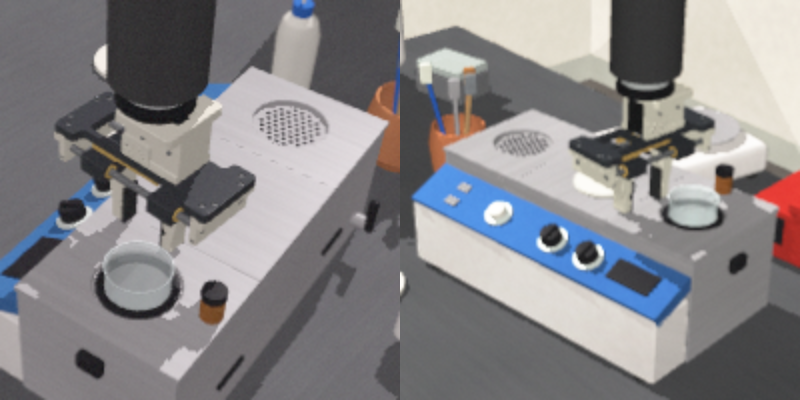

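The fingers stand behind the cover on the beaker side, clear of the beaker. Next I push it slowly.

Call:
{"fn": "carry_out", "kwargs": {"deltas": [[[-0.08,-0.01,0.005,0,0.1],[-0.16,-0.01,0.005,0,0.1],[-0.22,-0.01,0.005,0,0.1],[-0.28,-0.01,0.005,0,0.1],[-0.34,-0.005,0.005,0,0.1]]]}}

```text
clock: 4.4
tool_pos: [0.5779, 0.0155, 0.1728]
orientation: [-180.0, -0.0, -90.3]
force: [-0.3, -1.1, 0.3]
opening: 0.0481
gripper_force: 0.3
```

Call:
{"fn": "carry_out", "kwargs": {"deltas": [[[-0.06,0.005,0,0,0.1],[-0.12,0.005,0,0,0.1],[-0.18,0.01,0,0,0.1],[-0.24,0.01,0,0,0.1],[-0.29,0.01,0,0,0.1]]]}}

```text
clock: 4.9
tool_pos: [0.5762, 0.0732, 0.1727]
orientation: [-180.0, 0.0, -90.3]
force: [-0.7, -0.9, 1.4]
opening: 0.0481
gripper_force: 0.3
```

```bash
python3 - <<'E'
from h import *
o=ctrl.get_obs();print(o["tool_pos"],o["orientation"],o["force"])
a=ctrl.snapshot("scene");b=ctrl.snapshot("side")
A=cv2.resize(a["color"][150:350,265:465],None,fx=2,fy=2);B=cv2.resize(b["color"][110:310,235:435],None,fx=2,fy=2)
cv2.imwrite("pics/ab2.png",np.hstack([A,B])[:,:,::-1])
for s in(a,b):
  for d in ctrl.spot_point(s,"cover_mid")[:4]: print(np.round(d["centre"]),round(d["p"],2),onz(ray(s,d["centre"]),.173).round(4))
E
```

```text
[0.57615969 0.07322141 0.17268157] [-1.79997819e+02  1.29875718e-03 -9.03103313e+01] [-0.73979445 -0.93760831  1.37022311]
[386. 225.] 0.71 [0.5675 0.1173 0.173 ]
[332. 183.] 0.71 [0.3662 0.1538 0.173 ]
[410. 213.] 0.65 [0.5789 0.1938 0.173 ]
[164. 250.] 0.68 [0.0896 0.1009 0.173 ]
[219. 254.] 0.65 [0.1853 0.0032 0.173 ]
[313. 186.] 0.53 [0.5847 0.1389 0.173 ]
```

View pics/ab2.png

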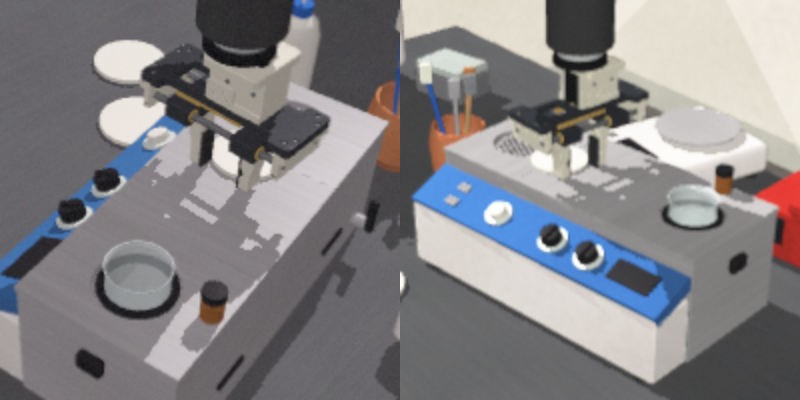

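The cover sits in the fork with its leading edge at the seat. I keep pushing, more slowly.

Call:
{"fn": "carry_out", "kwargs": {"deltas": [[[-0.05,0.004,0,0,0.1],[-0.1,0.008,0,0,0.1],[-0.15,0.01,0,0,0.1],[-0.2,0.012,0,0,0.1],[-0.25,0.014,0,0,0.1]]]}}

```text
clock: 5.6
tool_pos: [0.5736, 0.1232, 0.1727]
orientation: [-180.0, 0.0, -90.3]
force: [0.2, -0.6, -0.4]
opening: 0.0483
gripper_force: 0.1
```

Call:
{"fn": "carry_out", "kwargs": {"deltas": [[[-0.04,0,0,0,0.1],[-0.08,0,0,0,0.1],[-0.12,0,0,0,0.1],[-0.15,0,0,0,0.1],[-0.17,0,0,0,0.1]]]}}

```text
clock: 6.1
tool_pos: [0.5739, 0.1568, 0.1726]
orientation: [180.0, 0.0, -90.3]
force: [0.2, -0.7, -0.4]
opening: 0.0481
gripper_force: 0.1
```

```bash
python3 - <<'E'
from h import *
o=ctrl.get_obs();print(o["tool_pos"],o["orientation"],o["force"])
a=ctrl.snapshot("scene");b=ctrl.snapshot("side")
A=cv2.resize(a["color"][150:290,325:465],None,fx=2.8,fy=2.8);B=cv2.resize(b["color"][110:250,235:375],None,fx=2.8,fy=2.8)
cv2.imwrite("pics/ab3.png",np.hstack([A,B])[:,:,::-1])
E
```

```text
[0.57385269 0.15680898 0.17259564] [ 1.79998158e+02  3.37494996e-03 -9.03096980e+01] [ 0.16937409 -0.67325969 -0.39050887]
```

View pics/ab3.png

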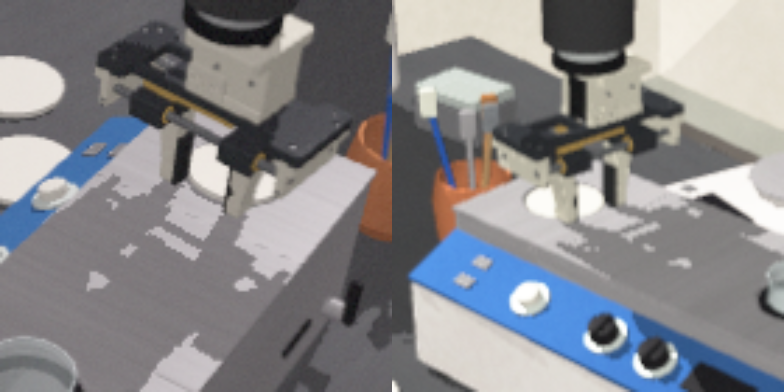

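The cover is over the seat and looks nearly or fully in. I push 3 mm more, then back off, lift and look.

Call:
{"fn": "carry_out", "kwargs": {"deltas": [[[-0.01,0,0,0,0.1],[-0.015,0,0,0,0.1],[-0.015,0,0,0,0.1]]]}}

```text
clock: 6.5
tool_pos: [0.5739, 0.1591, 0.1727]
orientation: [-180.0, 0.0, -90.3]
force: [0.1, -0.1, 0.5]
opening: 0.0479
gripper_force: 0.0
```

Call:
{"fn": "carry_out", "kwargs": {"deltas": [[[0.05,0,0,0,0.1],[0.15,0,0,0,0.1],[0.25,0,-0.15,0,0.1],[0.4,0,-0.4,0,0.1],[0.5,0,-0.6,0,-1]]]}}

```text
clock: 7.0
tool_pos: [0.5725, 0.0587, 0.2909]
orientation: [179.9, -0.0, -90.3]
force: [1.4, 0.0, 0.2]
opening: 0.0444
gripper_force: 0.0
```

```bash
python3 - <<'E'
from h import *
o=ctrl.get_obs();print(o["tool_pos"],o["orientation"],o["force"])
a=ctrl.snapshot("scene");b=ctrl.snapshot("side")
A=cv2.resize(a["color"][170:270,365:465],None,fx=4,fy=4);B=cv2.resize(b["color"][140:240,245:345],None,fx=4,fy=4)
cv2.imwrite("pics/ab4.png",np.hstack([A,B])[:,:,::-1])
for s in(a,b):
  for d in ctrl.spot_point(s,"cover_mid")[:4]: print(np.round(d["centre"]),round(d["p"],2),onz(ray(s,d["centre"]),.167).round(4))
for d in ctrl.spot_point(b,"start_top")[:1]: print("key",d["centre"],d["p"])
E
```

```text
[0.57250595 0.05865783 0.2908554 ] [ 1.79907626e+02 -4.60220537e-02 -9.03314111e+01] [1.4180731  0.00812844 0.21937597]
[332. 212.] 0.96 [0.4411 0.0732 0.167 ]
[331. 183.] 0.85 [0.3605 0.1585 0.167 ]
[216. 252.] 0.75 [0.1875 0.0234 0.167 ]
[294. 182.] 0.6 [0.5683 0.2117 0.167 ]
[169. 250.] 0.5 [0.1008 0.1031 0.167 ]
key [282.9, 212.9] 0.46
```

View pics/ab4.png

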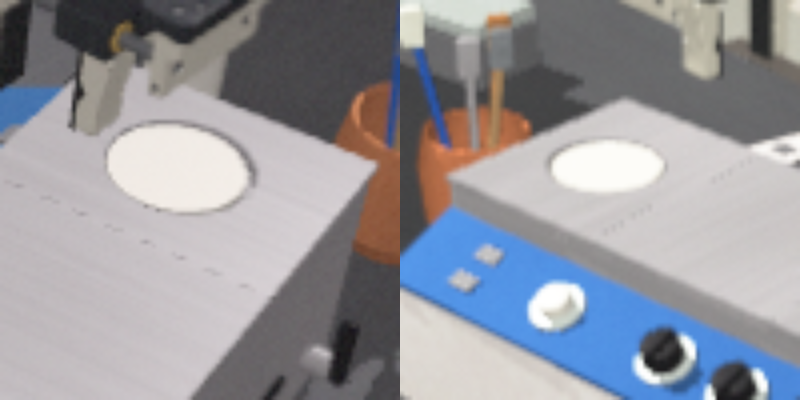

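The cover lies flush in its seat: a thin even gap, no raised edge, at (180,168) in the left half. Now I turn the hand with fingers shut and locate the key with the wrist camera.

Call:
{"fn": "carry_out", "kwargs": {"deltas": [[[-0.1,0.08,0,0.115,-1],[-0.23,0.16,0,0.115,-1],[-0.23,0.16,0,0.115,-1],[-0.23,0.16,0,0.115,-1],[-0.23,0.16,0,0.115,-1]]]}}

```text
clock: 7.75
tool_pos: [0.5407, 0.1072, 0.2882]
orientation: [179.9, -0.2, -132.0]
force: [0.1, 0.2, 0.2]
opening: 0.0002
gripper_force: 0.0
```

Call:
{"fn": "carry_out", "kwargs": {"deltas": [[[0,0,0,0.114,-1],[0,0,0,0.114,-1],[0,0,0,0.114,-1],[0,0,0,0.114,-1],[0,0,0,0.114,-1]]]}}

```text
clock: 8.25
tool_pos: [0.5408, 0.1069, 0.288]
orientation: [-179.9, -0.2, -173.1]
force: [-0.5, 0.9, 0.1]
opening: 0.0006
gripper_force: 0.0
```

```bash
python3 - <<'E'
from h import *
o=ctrl.get_obs();print(o["tool_pos"],o["orientation"],o["opening"])
w=ctrl.snapshot("wrist");save(w,"pics/w2.png")
for d in ctrl.spot_point(w,"start_top")[:2]: print(np.round(d["centre"]),round(d["p"],2),onz(ray(w,d["centre"]),.143).round(4))
print(proj(w,np.array([.4515,.106,.143])),proj(w,o["tool_pos"]))
E
```

```text
[0.54075574 0.1068689  0.28803854] [-1.79945719e+02 -1.76800145e-01 -1.73067557e+02] 0.0006005680335802481
[329. 108.] 0.93 [0.4514 0.1047 0.143 ]
[330.79552595 108.64762738] [317.03350395 300.30854484]
```

View pics/w2.png

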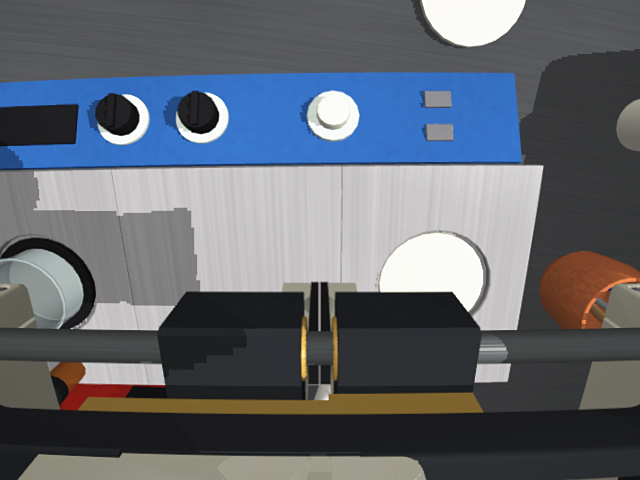

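The key face is at pixel (332,108), i.e. about (0.4515, 0.1055, 0.143). The cover is flush with an even rim gap at (433,280). I go over the key.

Call:
{"fn": "carry_out", "kwargs": {"deltas": [[[0.25,0.025,0,0,-1],[0.492,0.047,0.1,0,-1],[0.492,0.047,0.35,0,-1],[0.492,0.047,0.6,0,-1],[0.492,0.047,0.615,0,-1]]]}}

```text
clock: 8.85
tool_pos: [0.4385, 0.1016, 0.1618]
orientation: [-179.8, -0.5, -172.6]
force: [-0.8, -0.5, 1.1]
opening: 0.0007
gripper_force: 0.0
```

Call:
{"fn": "carry_out", "kwargs": {"deltas": [[[0,0,0.04,0,-1],[0,0,0.07,0,-1],[0,0,0.09,0,-1],[0,0,0.09,0,-1]]]}}

```text
clock: 9.25
tool_pos: [0.4433, 0.1039, 0.1494]
orientation: [180.0, 0.0, -172.7]
force: [-0.9, 0.1, -0.1]
opening: 0.0001
gripper_force: 0.0
```

Call:
{"fn": "carry_out", "kwargs": {"deltas": [[[0,0,0.015,0,-1],[0,0,0.03,0,-1],[-0.005,0,0.042,0,-1],[-0.005,0,0.042,0,-1]]]}}

```text
clock: 9.65
tool_pos: [0.4441, 0.104, 0.1407]
orientation: [180.0, 0.0, -172.7]
force: [-0.6, 0.7, 3.1]
opening: 0.0005
gripper_force: 1.4
```

Contact: the force is 3 N. I press on.

Call:
{"fn": "carry_out", "kwargs": {"deltas": [[[-0.004,0,0.01,0,-1],[-0.008,0,0.018,0,-1],[-0.008,0,0.018,0,-1]]]}}

```text
clock: 9.95
tool_pos: [0.4456, 0.1041, 0.1373]
orientation: [-180.0, 0.0, -172.7]
force: [-3.3, 1.5, 7.8]
opening: 0.0004
gripper_force: 3.8
```

Call:
{"fn": "carry_out", "kwargs": {"deltas": [[[-0.003,0,0.007,0,-1],[-0.004,0,0.012,0,-1],[-0.004,0,0.012,0,-1]]]}}

```text
clock: 10.25
tool_pos: [0.4461, 0.1041, 0.1364]
orientation: [-180.0, 0.0, -172.7]
force: [-12.0, 0.2, 26.2]
opening: 0.0004
gripper_force: 14.2
```

It has hit the hard stop (26 N), so the key is fully down. I release along the axis and withdraw.

Call:
{"fn": "carry_out", "kwargs": {"deltas": [[[0.01,0,-0.025,0,-1],[0.02,0,-0.06,0,-1],[0.03,0,-0.2,0,-1],[0.03,0,-0.45,0,-1],[0.03,0,-0.7,0,-1]]]}}

```text
clock: 10.75
tool_pos: [0.4392, 0.1027, 0.2755]
orientation: [-179.9, -0.1, -172.8]
force: [1.2, 1.2, 0.9]
opening: 0.0003
gripper_force: 0.0
```

Call:
{"fn": "carry_out", "kwargs": {"deltas": [[[0,-0.2,-0.1,0,-1],[0,-0.4,-0.1,0,-1],[0,-0.5,-0.1,0,-1],[0,-0.5,-0.1,0,-1],[0,-0.5,-0.1,0,-1]]]}}

```text
clock: 11.25
tool_pos: [0.4525, 0.0038, 0.2942]
orientation: [180.0, -0.0, -172.9]
force: [-1.1, 0.3, -0.7]
opening: 0.0005
gripper_force: 0.0
```

```bash
python3 - <<'E'
from h import *
o=ctrl.get_obs();print(o["tool_pos"],o["force"])
a=ctrl.snapshot("scene");b=ctrl.snapshot("side")
A=cv2.resize(a["color"][165:345,285:465],None,fx=2.2,fy=2.2);B=cv2.resize(b["color"][140:320,245:425],None,fx=2.2,fy=2.2)
cv2.imwrite("pics/ab5.png",np.hstack([A,B])[:,:,::-1])
E
```

```text
[0.45248683 0.00378351 0.29424586] [-1.08820243  0.27906743 -0.68246833]
```

View pics/ab5.png

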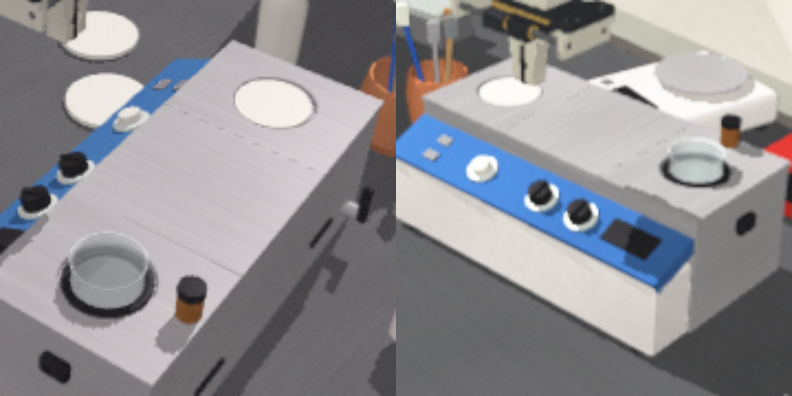

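The cover is flush at (275,102), the key is up again at (130,118), the beaker and jar are in place, and the hand is clear.

```bash
python3 -c "
from plant import ctrl
print(ctrl.close_job())"
```

```text
the job is handed in; nothing more can be done
None
```

The job is handed in: the cover lies flush in its seat, the start key was pressed to its stop (26 N) after that and came up again, and the hand is clear with the beaker and jar where they were; the hand-in returned no verdict.

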